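Sort two housings, close the case with its nested lids and take off the outer lid

ROBOT

A 7-joint arm with a two-finger parallel gripper is mounted at the origin on a cart in front of the work surface, level with it; the furniture and walls round the work are solid. World frame = base frame: x ahead of the robot, y to its left, z up, the work surface at z = 0. Lengths are in m, angles in rad, forces in N, time in s.
With the tool pointing down it reaches from about 0.425 to 0.875 m from the base axis. Payload 4.7 kg.
Tool frame: the origin (TCP) lies midway between the tips of the shut fingers; the grasp point (between the pads) lies 19 mm behind it; z points along the fingers, y is the line along which they close (so a half turn about z gives the same grasp; the last joint's range is limited). The gripper opens to 87 mm and grips with 3 to 60 N. Pads are 19 mm wide; open, the fingers measure 117 mm over their backs; the gripper's body (75 mm by 190 mm) begins 51 mm behind the grasp point.
Start: joints at [-1.221, 0.321, -0.07, 1.45, 0.023, 1.371, -0.057], TCP at [0.214, 0.614, 0.194] pointing down, gripper open.
Joint ranges: [-2.86, 2.86], [-0.3, 2.09], [-1.38, 1.24], [0.06, 2.45], [-1.56, 4.7], [0.09, 2.05], [-2.69, 2.69]. Speed limits (rad/s): [2.57, 2.57, 3.14, 3.14, 3.14, 3.14, 3.14].

INTERFACE

Orientations are given as a rotation vector (axis times angle).
In Python, from bench import ctrl gives the robot as it stands. The module is installed in compiled form; this text tells all that it offers.
- The arm moves only by the shell command python3 -m handwheel 'ROWS' [FORCE]. ROWS is JSON, a list of rows, each a list of 7 numbers: the finger opening in m, from 0 to 0.087, then the shift along the tool's x, y, z in m, then the turn, a rotation vector about the tool's x, y, z in degrees. A call has 1 to 12 rows; each row shifts and turns the commanded pose from where the row before left it, along the tool's axes as they then stand; what a row does not reach is not made up. A row lasts 1/8 s, in which the tool goes at most 62.5 mm and 10.7 degrees, less where a joint would pass 70% of its speed; a pose out of reach is approached as far as the arm can. A call is refused whole if a number of a shift passes 0.0625 or a number of a turn 10.7, either way. A call with a gripper value outside its range is refused whole. The fingers move at their own pace and stop on an object; FORCE is the grip in N (left out, the last holds). Time passes only in rows, so rows that do not move let the fingers close. It gives the time, the measured TCP pose, the force, the opening and the grip force at its end, in the units of the state.
- ctrl.get_state(): the state, without advancing time (a new reading comes with each control period).
- ctrl.get_image(name): name is "side" or "top" or "wrist"; returns (picture, depth): 400x640x3 uint8, blue, green, red; 400x640 float32, m along the optical axis (not along the pixel's ray), 0 where there is no reading.
- ctrl.camera_info(name): a dict with "intrinsics" (3x3 intrinsics, pixels), "R" (3x3) and "t" (3): a world point X has camera coordinates R X + t. Camera axes: x right, y down, z forward; pixel columns grow to the right and rows downward; lengths in m; the calibration is good to about 2 mm. A picture is of the moment at which its call begins: read the wrist's pose just before it. camera_info takes no time and is no camera call; for the wrist camera it gives the pose at the moment of the call.
- ctrl.close_job(): hands the job in; it is judged then, once.
The state is a dict: "time": time; "joint_positions": joint angles; "qd": joint speeds; "joint_torque": joint torques, N m; "position": TCP position; "tool_rot": TCP orientation; "ft_force": force on the tool from outside, world axes, zero at the start; "torque": the same for the moment, N m; "grip_width": opening from 0.0 (shut) to 1.0 (fully open); "grip_force": force on a finger pad.
Only numpy, scipy, OpenCV 4.12 (cv2) and the standard library are available. Lean on these libraries where they do the work, as an engineer would, in place of code of your own. Each camera call takes 0.05 s, during which the arm holds its last target. There are 200 camera calls.

TASK

Put the small housing with the round tag into the open aluminium case and the one with the cross-shaped tag into the low square tray. Then pick up the two nested lids together by the inner lid's square post and lower them onto the case until the inner lid is fully seated; let go. Finally lift only the outer lid straight up off the inner one, which must stay seated, and finish while still holding the outer lid level above the case, its lower edge at least 5 cm clear above the top of the post; do not put it down. Leave the other things on the bench where they are.

Things in the scene. Friction and masses are not known exactly. Their poses are not given: they have to be found in the camera images.
- case: Open-topped aluminium case, fixed to the bench: 50 (x) x 92 (y) x 44 mm high, walls 3 mm, floor 4 mm thick; the opening is 44 x 86 mm, 40 mm deep. Small screw ears at the middle of the long sides, 8 mm out and 6 mm high. Origin: centre of its underside, on the bench; x across, y along its length, z up.
- tray: Low square dark steel tray (reject nest), fixed to the bench: 80 x 80 x 20 mm high, walls 3 mm, floor 3 mm thick. Origin: centre of its underside, on the bench; z up.
- pass_part: Loose black plastic housing with a round metal tag on top (pass): 32 (x) x 26 (y) x 26 mm high, the tag is a disc of 22 mm diameter that stands 2 mm up. About 50 g. Origin: centre of its underside; z up.
- reject_part: Loose black plastic housing with a cross-shaped metal tag on top (reject): the same block, 32 (x) x 26 (y) x 26 mm high; the tag is two crossed bars, 30 mm long, 2 mm up. About 50 g. Origin: centre of its underside; z up. It and the pass housing may stand in either place.
- inner_lid: Inner lid, black plastic, about 250 g, loose under the outer lid; only its post shows. Stepped plug at z = 0 to 8 mm (39 x 81 mm at its top, 32 x 74 at its foot), plate 53 (x) x 95 (y) mm at z = 8 to 18. Origin: centre of the plug's underside; z up. The plug has 2.5 mm play each side in the case's opening, either way round; seated, the plate lies on the rim, origin 36 mm above the case's.
- post_top (a point): Centre of the top of the inner lid's square post, 56 mm above the inner lid's origin. The post is 14 x 14 mm, its sides along the inner lid's x and y, and sticks up 34 mm through the outer lid; lifted by it, the inner lid carries the outer lid along.
- outer_lid: Outer lid, aluminium cap, about 150 g: 63 (x) x 105 (y) x 13 mm high, walls 3 mm, top 4 mm thick, open below, a 22 mm square hole in the middle for the post. It just rests over the inner lid's plate with 2 mm play each side, origin 9 mm above the inner lid's; it can be gripped across its 63 mm with the post between the fingers. Origin: centre of its lower edge; y along the length, z up.
- marker_red: Bystander: marker pen, 15 x 135 x 15 mm, lying on the bench between the case and the lids; leave it. Origin: centre of its underside.
- tape_roll: Bystander: roll of brown tape, 70 mm across, 19 mm high; leave it. Origin: centre of its underside.
- module1: Bystander: light grey relay module, 46 x 72 x 32 mm; leave it. Origin: centre of its underside.
- gauge_block: Bystander: steel gauge block, 30 x 35 x 12 mm; leave it. Origin: centre of its underside.
There are look-alikes about, which are no part of the job. Leave any green or turquoise look-alike of the reject_part alone.

How it is judged:
By the outcome, as a careful person would: the job done as asked, in the order asked, and still so for the second after the job is handed in, while the arm keeps its last pose, push and grip.
It also fails if it takes over 67 s, if anything falls off the work surface, if the arm or the gripper's body presses on something with over 40 N, if the wrist force passes 120 N, or if a joint passes its speed limit or range.

## Working session

There is one attempt and no reset: what is moved stays moved. The work goes in short steps, Python scripts to look and compute and a shell command to move; the robot and the scene stay as the last step left them, time stands still between calls to the robot, and variables do not carry over. Pictures are saved under pics/ and viewed, at most 10 in all, crops included, and the job is handed in when it is done.

```bash
mkdir -p pics; cat > h.py <<'E'
import numpy as np,cv2
from bench import ctrl
from scipy.spatial.transform import Rotation as Ro
def grab(n):
    c=ctrl.camera_info(n); im,d=ctrl.get_image(n); return im.copy(),d.copy(),c
def save(n,f):
    im,d,c=grab(n); cv2.imwrite(f'pics/{f}.png',im); np.savez(f'{f}.npz',im=im,d=d,K=c['intrinsics'],R=c['R'],t=c['t'])
def cloud(f):
    z=np.load(f+'.npz'); d=z['d']; v,u=np.mgrid[:d.shape[0],:d.shape[1]]
    p=np.stack([u,v,np.ones_like(u)],-1)@np.linalg.inv(z['K']).T*d[...,None]
    return z['im'],(p-np.array(z['t']).ravel())@z['R'],d>0
E
python3 - <<'E'
from h import *
save('top','top1');save('side','side1')
s=ctrl.get_state();print(s)
E
```

```text
{'time': 0.1, 'joint_positions': array([-1.22093601,  0.32177006, -0.07009362,  1.45156702,  0.02260693,
        1.37080141, -0.05691914]), 'qd': array([ 1.08584172e-03, -5.07374675e-05,  6.66717463e-04, -3.08219777e-03,
        6.01213697e-04,  1.47665655e-03, -9.42169726e-04]), 'joint_torque': array([-7.29861422e-04, -4.92567551e+01, -4.06101560e-01, -3.13399923e+01,
       -6.43468439e-02,  3.95039935e-02,  6.10413053e-05]), 'position': array([0.21403001, 0.61316537, 0.19335021]), 'tool_rot': array([-5.24874845e-01, -3.09723522e+00,  2.74510457e-03]), 'ft_force': array([-0.41450691,  0.90931013, -0.39426834]), 'torque': array([-0.00507191, -0.00959135,  0.00671884]), 'grip_force': 0.0, 'grip_width': 0.9987584321135082}
```

View pics/top1.png

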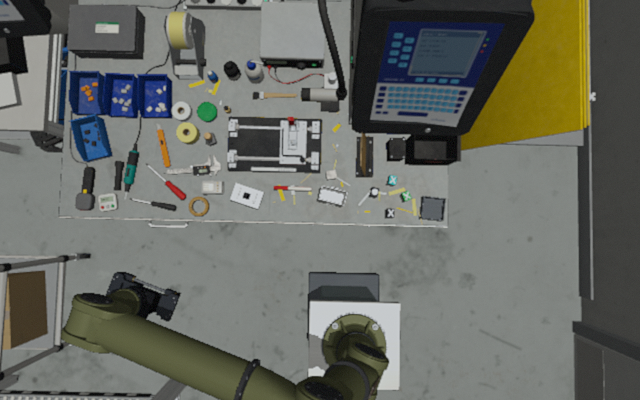

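View pics/side1.png

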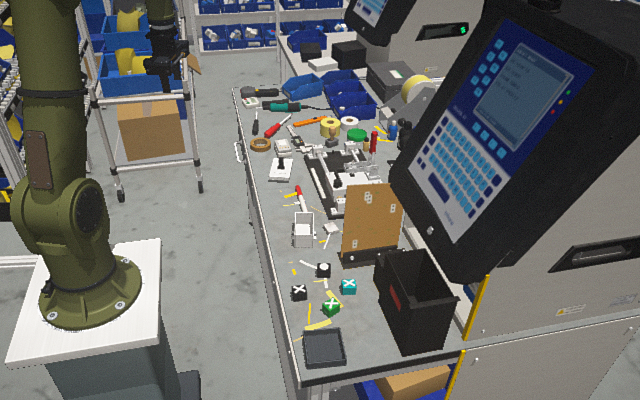

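Top view: lids (247,195) with a dark post, marker (292,188), case (332,197), tray (432,208), candidate housings at (375,193) and (390,213), and green and turquoise look-alikes at (406,198) and (392,180). Next I confirm these in one enlarged crop and measure.

```bash
python3 - <<'E'
from h import *
im,P,ok=cloud('side1')
a=cv2.resize(im[250:375,255:415],None,fx=4.5,fy=4.5,interpolation=cv2.INTER_CUBIC)
im2,P2,ok2=cloud('top1')
b=cv2.resize(im2[165:228,185:452],(720,170),interpolation=cv2.INTER_CUBIC)
c=np.zeros((600,720,3),np.uint8);a=a[:425];c[:a.shape[0],:a.shape[1]]=a[:,:720];c[428:598]=b
cv2.imwrite('pics/crop1.png',c)
for n,(u,v) in dict(lid=(240,190),post=(247,195),case=(332,197),casefloor=(332,195),pas=(375,193),rej=(390,213),tray=(432,208),tur=(392,180),green=(406,198),marker=(292,188),bench=(350,215)).items():
    print(n,P2[v,u].round(4))
for n,(u,v) in dict(lid=(283,178),post=(281,162),pas=(323,267),rej=(300,290),tray=(323,347),case=(304,230)).items():
    print('side',n,P[v,u].round(4))
E
```

```text
lid [0.5331 0.414  0.0242]
post [0.5144 0.3838 0.0533]
case [0.5173 0.0899 0.0037]
casefloor [0.5246 0.0899 0.0011]
pas [ 0.5337 -0.0599  0.0261]
rej [ 0.4647 -0.1127  0.0308]
tray [ 0.4865 -0.2657  0.0065]
tur [ 0.5813 -0.1197  0.0216]
green [ 0.5182 -0.1671  0.0344]
marker [0.5453 0.2324 0.0129]
bench [ 0.4549  0.0242 -0.0017]
side lid [0.5122 0.3426 0.0147]
side post [0.5145 0.3874 0.0441]
side pas [ 0.5366 -0.0598  0.0277]
side rej [ 0.468  -0.118   0.0263]
side tray [ 0.4868 -0.2608  0.0043]
side case [0.5268 0.1071 0.0034]
```

View pics/crop1.png

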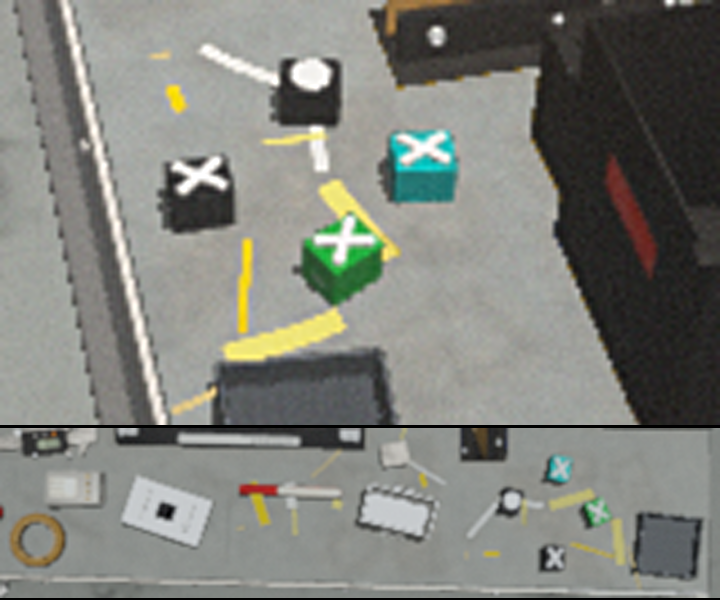

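The black housing with the round tag (side 323,267; top 375,193) is the pass_part. The black housing with the white cross (side 300,290; top 390,213) is the reject_part. The green one (330,306) and the turquoise one (348,286) are look-alikes to leave alone. Next I check for tall obstacles and work out the first move.

```bash
cat >> h.py <<'E'
def togo(x,y,z,yaw=None):
    """shift in tool axes (after turning), turn about tool z [deg]; yaw=world angle of tool y (mod 180)"""
    s=ctrl.get_state(); R=Ro.from_rotvec(s['tool_rot']); M=R.as_matrix(); p=s['position']
    a=np.degrees(np.arctan2(M[1,1],M[0,1])); t=0
    if yaw is not None:
        t=(-(yaw-a)+90)%180-90
    M2=M@Ro.from_rotvec([0,0,t],degrees=True).as_matrix()
    # tilt correction: rotation vector in tool frame taking tool z to world down
    zl=M.T@[0,0,-1.]; tilt=np.degrees(np.cross([0,0,1],zl))
    print('t',round(s['time'],2),'pos',p.round(4),'yawY',round(a,2),'turn z',round(t,2),'(q7 %.2f)'%s['joint_positions'][6],'tilt',tilt.round(2),'shift after turn mm',(1e3*M2.T@(np.array([x,y,z])-p)).round(1),'before',(1e3*M.T@(np.array([x,y,z])-p)).round(1))
E
python3 - <<'E'
from h import *
c=ctrl.camera_info('wrist');s=ctrl.get_state();R=np.array(c['R']);t=np.array(c['t']).ravel()
M=Ro.from_rotvec(s['tool_rot']).as_matrix()
print('cam in tool',M.T@(-R.T@t-s['position']),'cam axes in tool',(M.T@R.T).round(3),np.array(c['intrinsics']).round(1))
for f in('top1','side1'):
    im,P,ok=cloud(f)
    for z0 in(.06,.15,.3,.5):
        m=ok&(P[...,2]>z0)&(P[...,0]>.36)&(P[...,0]<.95)
        for y0 in np.arange(-.4,.6,.2):
            k=m&(P[...,1]>y0)&(P[...,1]<y0+.2)
            if k.sum()>3: print(f,z0,y0.round(1),'minx %.3f'%P[k][:,0].min(),k.sum())
togo(.514,.386,.3)
togo(.49,-.06,.3,90)
E
```

```text
cam in tool [ 7.93546396e-02 -1.10084775e-04 -1.90868726e-01] cam axes in tool [[ 0.001 -0.958 -0.288]
 [ 1.     0.001 -0.   ]
 [ 0.    -0.288  0.958]] [[335.3   0.  321.3]
 [  0.  335.3 191.5]
 [  0.    0.    1. ]]
top1 0.06 -0.4 minx 0.634 7316
top1 0.06 -0.2 minx 0.594 11300
top1 0.06 0.0 minx 0.600 4672
top1 0.06 0.2 minx 0.514 1103
top1 0.06 0.4 minx 0.702 199
top1 0.15 -0.4 minx 0.634 6922
top1 0.15 -0.2 minx 0.639 10652
top1 0.15 0.0 minx 0.600 4395
top1 0.15 0.2 minx 0.738 71
top1 0.3 -0.4 minx 0.748 5909
top1 0.3 -0.2 minx 0.754 8968
top1 0.3 0.0 minx 0.751 2973
top1 0.5 -0.4 minx 0.840 3021
top1 0.5 -0.2 minx 0.841 4505
top1 0.5 0.0 minx 0.842 1164
side1 0.06 -0.4 minx 0.633 35945
side1 0.06 -0.2 minx 0.594 21505
side1 0.06 0.0 minx 0.600 3898
side1 0.06 0.2 minx 0.625 1205
side1 0.06 0.4 minx 0.703 172
side1 0.15 -0.4 minx 0.633 30936
side1 0.15 -0.2 minx 0.605 18229
side1 0.15 0.0 minx 0.601 3672
side1 0.15 0.2 minx 0.738 147
side1 0.3 -0.4 minx 0.748 22475
side1 0.3 -0.2 minx 0.750 14769
side1 0.3 0.0 minx 0.751 2181
side1 0.5 -0.4 minx 0.842 7949
side1 0.5 -0.2 minx 0.841 6610
side1 0.5 0.0 minx 0.841 901
t 0.1 pos [0.214  0.6132 0.1934] yawY 70.76 turn z 0 (q7 -0.06) tilt [-0.1   0.01  0.  ] shift after turn mm [-358.1 -115.8 -106.4] before [-358.1 -115.8 -106.4]
t 0.1 pos [0.214  0.6132 0.1934] yawY 70.76 turn z -19.24 (q7 -0.06) tilt [-0.1   0.01  0.  ] shift after turn mm [-275.9 -673.3 -105.6] before [-482.4 -544.8 -105.6]
```

```bash
python3 -m handwheel '[[0.06,-0.04,-0.016,-0.007,0,0,0],[0.06,-0.04,-0.016,-0.007,0,0,0],[0.06,-0.04,-0.016,-0.007,0,0,0],[0.06,-0.04,-0.016,-0.007,0,0,0],[0.06,-0.04,-0.016,-0.007,0,0,0],[0.06,-0.04,-0.016,-0.007,0,0,0],[0.06,-0.04,-0.016,-0.007,0,0,0],[0.06,-0.03,-0.016,-0.007,0,0,0],[0.06,0,0,0,0,0,0]]'
python3 - <<'E'
from h import *
save('wrist','w1')
togo(.47,0,.25,90)
E
```

```text
time: 1.23
position: [0.4677, 0.3874, 0.2506]
tool_rot: [0.535, 3.094, -0.001]
ft_force: [0.1, -0.1, 0.2]
grip_width: 0.688
grip_force: 0.0
t 1.27 pos [0.4655 0.3897 0.2502] yawY 70.59 turn z -19.41 (q7 0.51) tilt [-0.01 -0.01  0.  ] shift after turn mm [-4.500e+00 -3.897e+02  2.000e-01] before [-1.338e+02 -3.660e+02  2.000e-01]
```

View pics/w1.png

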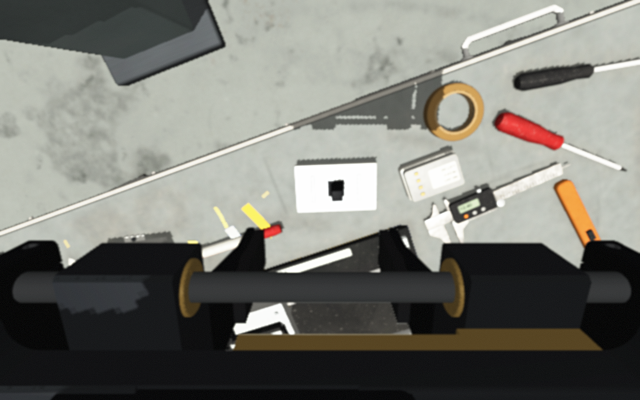

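Wrist view 1: the white lid is centred at about (336,186) with its dark post at its centre, and the marker cap is at about (270,231). Next I go over the housings and the case.

```bash
python3 -m handwheel '[[0.06,0,0,0,0,0,-9.7],[0.06,0,0,0,0,0,-9.7],[0.06,0,-0.05,0,0,0,0],[0.06,0,-0.05,0,0,0,0],[0.06,0,-0.05,0,0,0,0],[0.06,0,-0.05,0,0,0,0],[0.06,0,-0.05,0,0,0,0],[0.06,0,-0.05,0,0,0,0],[0.06,0,-0.05,0,0,0,0],[0.06,0,-0.05,0,0,0,0],[0.06,0,-0.04,0,0,0,0],[0.06,0,0,0,0,0,0]]'
python3 - <<'E'
from h import *
save('wrist','w2')
togo(.53,-.06,.1,90)
E
```

```text
time: 2.78
position: [0.4656, -0.0511, 0.2503]
tool_rot: [0.001, 3.141, 0.0]
ft_force: [-0.5, 0.3, 0.5]
grip_width: 0.688
grip_force: 0.0
t 2.83 pos [ 0.4657 -0.0487  0.2502] yawY 90.14 turn z 0.14 (q7 1.57) tilt [ 0.06 -0.01  0.  ] shift after turn mm [-64.3 -11.5 150.1] before [-64.3 -11.6 150.1]
```

View pics/w2.png

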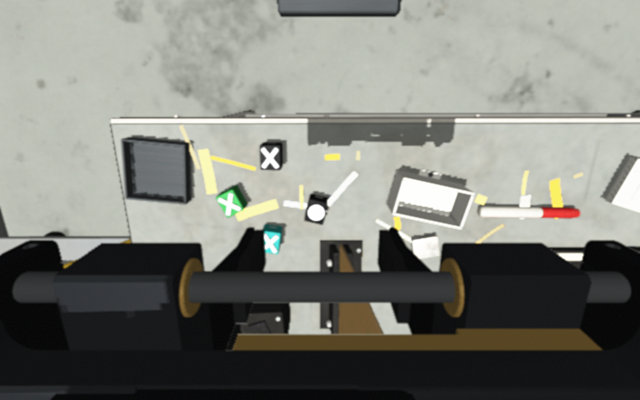

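```bash
cat >> h.py <<'E'
def rect(f,c,r,zlo,zhi,show=True):
    im,P,ok=cloud(f)
    m=ok&(np.hypot(P[...,0]-c[0],P[...,1]-c[1])<r)&(P[...,2]>zlo)&(P[...,2]<zhi)
    m=cv2.morphologyEx(m.astype(np.uint8),cv2.MORPH_OPEN,np.ones((2,2),np.uint8))>0
    q=P[m]; 
    if len(q)<6: print(f,c,'few',len(q)); return
    (cx,cy),(w,h),a=cv2.minAreaRect((q[:,:2]*1000).astype(np.float32))
    # angle of the LONG side in world deg
    if w<h: a+=90
    print(f,'n',len(q),'cen',round(cx,1),round(cy,1),'size',round(max(w,h),1),round(min(w,h),1),'long side dir',round((a+90)%180-90,1),'zmed',np.median(q[:,2]).round(4))
E
python3 - <<'E'
from h import *
for f in('w2','top1','side1'):
    print('pass');rect(f,(.535,-.06),.035,.02,.034)
    print('rej');rect(f,(.468,-.115),.035,.02,.034)
    print('case');rect(f,(.522,.09),.07,.036,.052)
    print('tray');rect(f,(.487,-.262),.07,.014,.03)
for f in('w1','top1','side1'):
    print('lid');rect(f,(.514,.386),.075,.016,.03);print('post');rect(f,(.514,.386),.04,.045,.065)
    print('marker');rect(f,(.54,.22),.09,.006,.025)
im,P,ok=cloud('w2')
m=ok&(P[...,2]>.05)&(P[...,0]<.72)&(P[...,0]>.5)&(abs(P[...,1])<.2)
im,P,ok=cloud('side1')
m=ok&(P[...,2]>.08)&(P[...,0]<.72)&(P[...,0]>.5)&(abs(P[...,1])<.2)
q=P[m]
for y in np.arange(-.2,.2,.04):
    k=q[(q[:,1]>y)&(q[:,1]<y+.04)]
    if len(k):print(round(y,2),'minx',k[:,0].min().round(3),'zmax of x<.66',k[k[:,0]<.66][:,2].max().round(3) if (k[:,0]<.66).any() else '')
E
```

```text
pass
w2 n 471 cen 477.6 -48.2 size 180.4 29.9 long side dir -7.7 zmed 0.0272
rej
w2 n 544 cen 434.2 -96.9 size 127.9 35.8 long side dir -28.0 zmed 0.0268
case
w2 n 832 cen 495.3 39.2 size 269.8 85.9 long side dir 57.2 zmed 0.0436
tray
w2 n 908 cen 470.5 -183.5 size 296.3 104.4 long side dir -76.9 zmed 0.0188
pass
top1 n 64 cen 534.7 -64.5 size 29.2 29.0 long side dir -16.5 zmed 0.0247
rej
top1 n 66 cen 461.9 -121.3 size 31.3 28.4 long side dir -88.2 zmed 0.0252
case
top1 (0.522, 0.09) few 0
tray
top1 n 6 cen 450.2 -231.4 size 8.2 7.1 long side dir -87.7 zmed 0.0095
pass
side1 n 129 cen 424.6 -423.5 size 835.0 32.3 long side dir 72.3 zmed 0.0267
rej
side1 n 143 cen 386.6 -453.9 size 758.1 32.4 long side dir 76.4 zmed 0.0265
case
side1 n 146 cen 424.8 -324.1 size 1028.5 49.7 long side dir 76.4 zmed 0.039
tray
side1 n 315 cen 490.3 -262.4 size 94.1 84.4 long side dir 84.4 zmed 0.0156
lid
w1 n 3587 cen 476.4 405.5 size 164.6 109.3 long side dir -18.4 zmed 0.0225
post
w1 n 154 cen 463.2 400.2 size 144.0 15.4 long side dir -9.5 zmed 0.0562
marker
w1 n 696 cen 519.1 303.7 size 302.0 147.1 long side dir -67.1 zmed 0.0149
lid
top1 n 462 cen 479.8 286.7 size 311.7 62.7 long side dir 72.9 zmed 0.0211
post
top1 n 17 cen 510.9 387.0 size 13.1 9.4 long side dir -15.6 zmed 0.0533
marker
top1 n 353 cen 579.9 226.3 size 132.8 90.8 long side dir 88.6 zmed 0.0113
lid
side1 n 362 cen 404.7 -179.1 size 1305.2 70.7 long side dir 78.8 zmed 0.0226
post
side1 n 25 cen 523.4 406.3 size 65.4 9.0 long side dir 65.5 zmed 0.05
marker
side1 n 359 cen 480.1 -271.0 size 1154.7 103.9 long side dir 78.4 zmed 0.0135
-0.2 minx 0.639 zmax of x<.66 0.154
-0.16 minx 0.647 zmax of x<.66 0.092
-0.12 minx 0.646 zmax of x<.66 0.092
-0.08 minx 0.707 zmax of x<.66 
-0.04 minx 0.596 zmax of x<.66 0.174
0.0 minx 0.6 zmax of x<.66 0.211
0.04 minx 0.718 zmax of x<.66 
0.16 minx 0.63 zmax of x<.66 0.094
```

```bash
sed -i 's/^    m=cv2.morphologyEx.*$/    n,L,S,_=cv2.connectedComponentsWithStats(m.astype(np.uint8)); m=(L==1+np.argmax(S[1:,4])) if n>1 else m/' h.py; cat > m.py <<'E'
from h import *
for f in('w2','top1','side1'):
    print('pass');rect(f,(.535,-.06),.035,.02,.034)
    print('rej');rect(f,(.468,-.115),.035,.02,.034)
    print('case');rect(f,(.522,.09),.07,.036,.052)
    print('tray');rect(f,(.487,-.262),.07,.014,.03)
for f in('w1','top1','side1'):
    print('lid');rect(f,(.514,.386),.075,.016,.03);print('post');rect(f,(.514,.386),.04,.045,.065)
    print('marker');rect(f,(.54,.22),.09,.006,.025)
E
python3 m.py
```

```text
pass
w2 n 473 cen 538.3 -58.5 size 32.2 26.1 long side dir -13.9 zmed 0.0272
rej
w2 n 544 cen 465.7 -115.9 size 31.8 26.3 long side dir 0.1 zmed 0.0269
case
w2 n 842 cen 521.3 87.6 size 92.5 50.5 long side dir 77.3 zmed 0.0435
tray
w2 n 920 cen 486.6 -267.0 size 81.7 80.7 long side dir 84.4 zmed 0.0196
pass
top1 n 68 cen 537.5 -59.1 size 30.9 25.1 long side dir -15.4 zmed 0.0259
rej
top1 n 68 cen 464.9 -115.2 size 28.1 26.3 long side dir 1.3 zmed 0.0263
case
top1 n 68 cen 520.7 87.2 size 91.1 50.1 long side dir 77.6 zmed 0.0425
tray
top1 n 32 cen 477.9 -302.7 size 79.1 20.6 long side dir -20.0 zmed 0.0187
pass
side1 n 133 cen 538.3 -58.6 size 31.5 29.9 long side dir -13.7 zmed 0.0271
rej
side1 n 146 cen 465.9 -115.4 size 31.6 30.2 long side dir -0.9 zmed 0.0269
case
side1 n 184 cen 521.3 88.5 size 99.7 49.2 long side dir 76.9 zmed 0.0432
tray
side1 n 336 cen 486.4 -266.8 size 84.8 79.8 long side dir 84.5 zmed 0.0195
lid
w1 n 3594 cen 514.0 390.4 size 105.1 63.5 long side dir 72.6 zmed 0.0225
post
w1 n 156 cen 513.4 390.4 size 13.9 13.4 long side dir -19.7 zmed 0.0561
marker
w1 n 406 cen 544.7 212.5 size 64.1 14.7 long side dir 89.2 zmed 0.0153
lid
top1 n 482 cen 514.0 389.3 size 105.0 62.3 long side dir 73.0 zmed 0.0216
post
top1 n 19 cen 513.7 388.5 size 13.5 13.2 long side dir 75.9 zmed 0.0559
marker
top1 n 206 cen 614.3 219.5 size 127.6 28.3 long side dir 89.4 zmed 0.0113
lid
side1 n 369 cen 513.9 389.3 size 111.5 63.8 long side dir 73.4 zmed 0.0228
post
side1 n 27 cen 514.7 387.7 size 23.6 12.4 long side dir 79.5 zmed 0.0534
marker
side1 n 209 cen 615.0 219.3 size 121.1 29.6 long side dir -89.7 zmed 0.0128
```

```bash
python3 - <<'E'
from h import *
for f in('side1','top1','w2'):
    im,P,ok=cloud(f)
    q=P[ok&(P[...,0]<.7)&(P[...,0]>.57)&(P[...,1]>-.09)&(P[...,1]<.06)]
    for z in(.02,.05,.07,.1,.13,.16,.19):
        k=q[abs(q[:,2]-z)<.012]
        if len(k)>3: print(f,z,len(k),'x',k[:,0].min().round(3),'y',np.percentile(k[:,1],[1,50,99]).round(3), 'y at minx',k[k[:,0].argmin(),1].round(3))
togo(.534,-.058,.07,78)
E
```

```text
side1 0.02 348 x 0.59 y [-0.042 -0.035 -0.018] y at minx -0.024
side1 0.05 348 x 0.592 y [-0.023 -0.018 -0.013] y at minx -0.018
side1 0.07 357 x 0.594 y [-0.019 -0.015 -0.01 ] y at minx -0.016
side1 0.1 358 x 0.596 y [-0.014 -0.009 -0.004] y at minx -0.014
side1 0.13 357 x 0.598 y [-0.009 -0.004  0.001] y at minx -0.009
side1 0.16 360 x 0.601 y [-0.004  0.002  0.007] y at minx -0.0
side1 0.19 371 x 0.601 y [0.002 0.007 0.012] y at minx 0.003
top1 0.02 76 x 0.59 y [-0.058 -0.032  0.037] y at minx -0.024
top1 0.05 30 x 0.591 y [-0.032 -0.02  -0.017] y at minx -0.018
top1 0.07 4 x 0.594 y [-0.018 -0.018 -0.015] y at minx -0.015
top1 0.1 22 x 0.594 y [-0.013 -0.011 -0.009] y at minx -0.009
top1 0.13 10 x 0.598 y [-0.008 -0.005 -0.004] y at minx -0.005
top1 0.16 17 x 0.599 y [-0.003 -0.002  0.001] y at minx -0.0
top1 0.19 36 x 0.602 y [0.003 0.006 0.01 ] y at minx 0.008
w2 0.02 366 x 0.59 y [-0.043 -0.027 -0.011] y at minx -0.022
w2 0.05 202 x 0.592 y [-0.021 -0.019 -0.016] y at minx -0.018
w2 0.07 211 x 0.593 y [-0.018 -0.015 -0.012] y at minx -0.016
w2 0.1 182 x 0.619 y [-0.013 -0.01  -0.008] y at minx -0.008
w2 0.13 223 x 0.598 y [-0.007 -0.005 -0.002] y at minx -0.001
w2 0.16 195 x 0.599 y [-0.002  0.     0.004] y at minx 0.0
w2 0.19 9 x 0.6 y [0.003 0.005 0.006] y at minx 0.005
t 2.83 pos [ 0.4657 -0.0487  0.2502] yawY 90.14 turn z 12.14 (q7 1.57) tilt [ 0.06 -0.01  0.  ] shift after turn mm [-68.8   4.9 180.1] before [-68.3  -9.7 180.1]
```

```bash
python3 -m handwheel '[[0.045,0,0,0.02,0,0,6],[0.045,0,0,0.02,0,0,6],[0.045,-0.035,0.0025,0.02,0,0,0],[0.045,-0.034,0.0025,0.02,0,0,0],[0.045,0,0,0.04,0,0,0],[0.045,0,0,0.04,0,0,0],[0.045,0,0,0.02,0,0,0],[0.045,0,0,0,0,0,0]]'
python3 - <<'E'
from h import *
togo(.534,-.058,.005,77)
E
```

```text
time: 3.82
position: [0.5329, -0.0556, 0.0682]
tool_rot: [-0.318, -3.121, -0.0]
ft_force: [-0.8, 0.6, -0.1]
grip_width: 0.515
grip_force: 0.0
t 3.83 pos [ 0.5329 -0.0556  0.0682] yawY 78.37 turn z 1.37 (q7 1.51) tilt [-0.02 -0.27  0.  ] shift after turn mm [-1.9 -2.1 63.2] before [-1.8 -2.1 63.2]
```

```bash
python3 -m handwheel '[[0.045,-0.001,-0.002,0.02,0,0,1],[0.045,0,0,0.02,0,0,0],[0.045,0,0,0.015,0,0,0],[0.045,0,0,0.008,0,0,0],[0.045,0,0,0,0,0,0],[0.0,0,0,0,0,0,0],[0.0,0,0,0,0,0,0],[0.0,0,0,0,0,0,0],[0.0,0,0,0,0,0,0]]' 20
python3 - <<'E'
from h import *
togo(.521,.0877,.08,77.2)
E
```

```text
time: 4.95
position: [0.5352, -0.0607, 0.0075]
tool_rot: [0.351, 3.122, 0.0]
ft_force: [0.4, -0.2, 0.2]
grip_width: 0.151
grip_force: 0.0
t 4.95 pos [ 0.5352 -0.0607  0.0075] yawY 77.16 turn z -0.04 (q7 1.54) tilt [ 0.01  0.02 -0.  ] shift after turn mm [ 46.7 141.6 -72.5] before [ 46.8 141.5 -72.5]
```

```bash
python3 - <<'E'
from h import *
save('side','s2');save('wrist','w3')
print(ctrl.get_state()['grip_width'],ctrl.get_state()['grip_force'])
im=cv2.imread('pics/s2.png')[220:340,250:410];im2=cv2.imread('pics/w3.png')[80:330,160:480]
c=np.zeros((560,800,3),np.uint8);c[:300,:400]=cv2.resize(im,(400,300));c[:300,400:]=cv2.resize(im2,(400,300))
cv2.imwrite('pics/c2.png',c[:300])
E
```

```text
0.06410031880333526 0.0
```

View pics/c2.png

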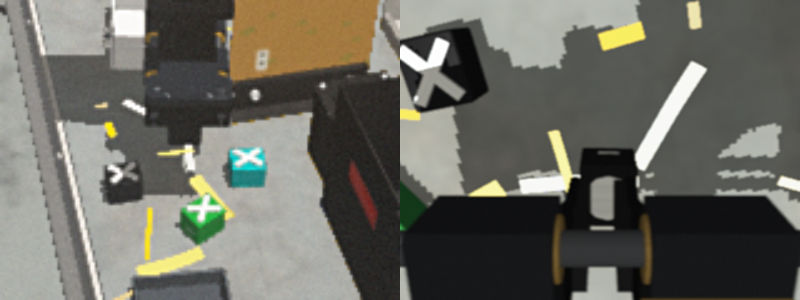

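```bash
python3 - <<'E'
from h import *
im,P,ok=cloud('w3')
for v in range(196,275,4): print(v,[ (im[v,u].mean().round().astype(int),*(P[v,u]*1e3).round(0)) if ok[v,u] else None for u in(306,316,324,332,342)])
im,P,ok=cloud('s2')
m=ok&(P[...,2]>.018)&(P[...,2]<.034)&(np.hypot(P[...,0]-.538,P[...,1]+.06)<.06)
print(m.sum(),P[m].min(0),P[m].max(0))
print(ctrl.get_state()['grip_width'])
E
```

```text
196 [(np.int64(85), np.float64(517.0), np.float64(-66.0), np.float64(-1.0)), (np.int64(87), np.float64(518.0), np.float64(-60.0), np.float64(-1.0)), (np.int64(87), np.float64(519.0), np.float64(-55.0), np.float64(-0.0)), (np.int64(88), np.float64(520.0), np.float64(-51.0), np.float64(-0.0)), (np.int64(84), np.float64(521.0), np.float64(-45.0), np.float64(1.0))]
200 [(np.int64(84), np.float64(519.0), np.float64(-67.0), np.float64(0.0)), (np.int64(86), np.float64(520.0), np.float64(-61.0), np.float64(1.0)), (np.int64(88), np.float64(521.0), np.float64(-56.0), np.float64(1.0)), (np.int64(86), np.float64(523.0), np.float64(-51.0), np.float64(0.0)), (np.int64(85), np.float64(524.0), np.float64(-45.0), np.float64(1.0))]
204 [(np.int64(39), np.float64(520.0), np.float64(-67.0), np.float64(4.0)), (np.int64(16), np.float64(521.0), np.float64(-61.0), np.float64(6.0)), (np.int64(19), np.float64(523.0), np.float64(-56.0), np.float64(4.0)), (np.int64(23), np.float64(524.0), np.float64(-52.0), np.float64(3.0)), (np.int64(32), np.float64(526.0), np.float64(-46.0), np.float64(3.0))]
208 [(np.int64(1
[... 5604 characters left out ...]
float64(25.0)), (np.int64(99), np.float64(554.0), np.float64(-63.0), np.float64(26.0)), (np.int64(17), np.float64(534.0), np.float64(-56.0), np.float64(62.0)), (np.int64(14), np.float64(527.0), np.float64(-50.0), np.float64(76.0))]
272 [(np.int64(30), np.float64(502.0), np.float64(-57.0), np.float64(119.0)), (np.int64(57), np.float64(503.0), np.float64(-55.0), np.float64(118.0)), (np.int64(57), np.float64(502.0), np.float64(-53.0), np.float64(120.0)), (np.int64(31), np.float64(503.0), np.float64(-51.0), np.float64(119.0)), (np.int64(31), np.float64(504.0), np.float64(-48.0), np.float64(119.0))]
34 [ 0.52080652 -0.10741136  0.01808721] [ 0.57050332 -0.06464177  0.02641311]
0.06410031880333526
```

```bash
python3 - <<'E'
from h import *
# tool frame from camera pose: cam in tool constant
Rc=np.array([[.001,-.958,-.288],[1,.001,0],[0,-.288,.958]]);tc=np.array([.07935,-.0001,-.19087])
for f in('w1','w2','w3'):
    z=np.load(f+'.npz');d=z['d'];v,u=np.mgrid[:400,:640]
    p=np.stack([u,v,np.ones_like(u)],-1)@np.linalg.inv(z['K']).T*d[...,None]
    q=p@Rc.T+tc; m=(d>0)&(d<.24)&(abs(q[...,1])<.06)&(q[...,0]<.03)&(q[...,2]>-.07)
    k=q[m]
    zs=k[:,2]; print(f,len(k),'zmax',np.sort(zs)[-8:].round(4))
    for lo in np.arange(-.07,.03,.01):
        b=k[(zs>lo)&(zs<lo+.01)]
        if len(b): print('  z%.3f'%lo,len(b),'x',b[:,0].min().round(3),b[:,0].max().round(3),'y',b[:,1].min().round(3),b[:,1].max().round(3),'|y|min',abs(b[:,1]).min().round(4))
E
```

```text
w1 2725 zmax [-0.0283 -0.0283 -0.0282 -0.0282 -0.028  -0.028  -0.0278 -0.0276]
  z-0.070 767 x -0.01 0.012 y -0.043 0.043 |y|min 0.0298
  z-0.060 724 x -0.002 0.012 y -0.041 0.04 |y|min 0.0298
  z-0.050 607 x -0.008 0.012 y -0.039 0.039 |y|min 0.0297
  z-0.040 561 x -0.01 0.012 y -0.039 0.039 |y|min 0.0297
  z-0.030 66 x -0.007 0.011 y -0.039 0.038 |y|min 0.0299
w2 2722 zmax [-0.0286 -0.0285 -0.0284 -0.0284 -0.0284 -0.0281 -0.0279 -0.0277]
  z-0.070 764 x -0.01 0.012 y -0.043 0.043 |y|min 0.0298
  z-0.060 720 x -0.002 0.012 y -0.04 0.041 |y|min 0.0297
  z-0.050 611 x -0.007 0.012 y -0.039 0.039 |y|min 0.0296
  z-0.040 554 x -0.01 0.012 y -0.039 0.039 |y|min 0.0297
  z-0.030 73 x -0.007 0.012 y -0.039 0.038 |y|min 0.0298
w3 15392 zmax [0.0094 0.0094 0.0094 0.0094 0.0095 0.0095 0.0096 0.0098]
  z-0.070 461 x -0.01 0.012 y -0.014 0.014 |y|min 0.0044
  z-0.060 488 x -0.002 0.012 y -0.014 0.014 |y|min 0.0044
  z-0.050 387 x -0.002 0.012 y -0.014 0.013 |y|min 0.0044
  z-0.040 350 x -0.009 0.012 y -0.013 0.013 |y|min 0.0044
  z-0.030 587 x -0.017 0.012 y -0.013 0.014 |y|min 0.0002
  z-0.020 897 x -0.019 0.014 y -0.01 0.016 |y|min 0.0002
  z-0.010 257 x 0.011 0.014 y -0.01 0.016 |y|min 0.0003
  z0.000 11965 x -0.085 0.03 y -0.06 0.06 |y|min 0.0002
```

The depth image shows the real fingertips sit 28 mm behind the reported TCP, so the fingers shut just above the part. I'll correct for that offset in z, then reopen and go lower.

```bash
python3 -m handwheel '[[0.046,-0.0,0.001,0,0,0,0],[0.046,0,0,0,0,0,0],[0.046,0,0,0,0,0,0],[0.046,0,0,0,0,0,0],[0.046,0,0,0,0,0,0],[0.046,0,0,0.01,0,0,0],[0.046,0,0,0.01,0,0,0],[0.046,0,0,0.01,0,0,0],[0.046,0,0,0,0,0,0],[0.0,0,0,0,0,0,0],[0.0,0,0,0,0,0,0],[0.0,0,0,0,0,0,0]]' 20
python3 - <<'E'
from h import *
togo(.521,.0877,.08,77.2)
E
```

```text
time: 6.55
position: [0.5357, -0.0597, -0.0223]
tool_rot: [0.351, 3.121, 0.0]
ft_force: [0.7, 0.4, -0.4]
grip_width: 0.295
grip_force: 20.0
t 6.55 pos [ 0.5357 -0.0597 -0.0223] yawY 77.17 turn z -0.03 (q7 1.56) tilt [ 0.02  0.04 -0.  ] shift after turn mm [  46.9  140.5 -102.2] before [  47.   140.4 -102.2]
```

```bash
python3 -m handwheel '[[0.0,0,0,-0.035,0,0,0],[0.0,0.01,0,-0.035,0,0,0],[0.0,0.019,0.02,0,0,0,0],[0.0,0.01,0.04,0,0,0,0],[0.0,0.01,0.04,0,0,0,0],[0.0,0,0.039,0,0,0,0],[0.0,0,0,0,0,0,0],[0.0,0,0,0,0,0,0]]'
python3 - <<'E'
from h import *
togo(.5187,.0867,-.0185,77.2)
E
```

```text
time: 7.55
position: [0.5183, 0.0859, 0.0473]
tool_rot: [-0.352, -3.122, 0.001]
ft_force: [0.9, -0.6, -0.7]
grip_width: 0.297
grip_force: 20.0
t 7.55 pos [0.5183 0.0859 0.0473] yawY 77.15 turn z -0.05 (q7 1.20) tilt [-0.04 -0.    0.  ] shift after turn mm [-0.3  0.9 65.8] before [-0.3  0.9 65.8]
```

```bash
python3 -m handwheel '[[0.0,0,0.001,0.02,0,0,0],[0.0,0,0,0.02,0,0,0],[0.0,0,0,0.015,0,0,0],[0.0,0,0,0.01,0,0,0],[0.0,0,0,0,0,0,0],[0.038,0,0,0,0,0,0],[0.038,0,0,0,0,0,0],[0.038,0,0,0,0,0,0],[0.038,0,0,-0.03,0,0,0],[0.038,0,0,-0.04,0,0,0],[0.045,0,0,-0.04,0,0,0],[0.045,0,0,0,0,0,0]]'
python3 - <<'E'
from h import *
togo(.4658,-.1157,.05,90)
E
```

```text
time: 9.05
position: [0.5215, 0.0883, 0.096]
tool_rot: [0.35, 3.115, 0.005]
ft_force: [1.9, 0.3, 0.3]
grip_width: 0.502
grip_force: 0.0
t 9.05 pos [0.5215 0.0883 0.096 ] yawY 77.16 turn z -12.84 (q7 1.18) tilt [ 0.24  0.35 -0.  ] shift after turn mm [  56.  -204.2   45.1] before [   9.2 -211.5   45.1]
```

```bash
python3 -m handwheel '[[0.045,0,0,0,0,0,-6.4],[0.045,0,0,0,0,0,-6.4],[0.045,0.014,-0.051,0,0,0,0],[0.045,0.014,-0.051,0,0,0,0],[0.045,0.014,-0.051,0.02,0,0,0],[0.045,0.014,-0.051,0.02,0,0,0],[0.045,0,0,0.005,0,0,0],[0.045,0,0,0,0,0,0],[0.045,0,0,0,0,0,0]]'
python3 - <<'E'
from h import *
save('wrist','w4');rect('w4',(.4658,-.1157),.035,.02,.034)
rect('w4',(.521,.088),.07,.036,.052)
rect('w4',(.521,.088),.035,.02,.035)
togo(.4658,-.1157,-.0225,90)
E
```

```text
time: 10.18
position: [0.4632, -0.1149, 0.0475]
tool_rot: [-0.003, 3.141, 0.0]
ft_force: [0.7, 0.6, 0.7]
grip_width: 0.516
grip_force: 0.0
w4 n 1749 cen 465.4 -115.9 size 31.9 25.6 long side dir -0.6 zmed 0.0269
w4 n 281 cen 494.0 51.8 size 13.7 11.7 long side dir -8.5 zmed 0.0409
w4 n 106 cen 538.6 64.3 size 14.5 1.5 long side dir 79.1 zmed 0.0264
t 10.22 pos [ 0.4633 -0.1149  0.0476] yawY 90.11 turn z 0.11 (q7 1.81) tilt [ 0.01  0.04 -0.  ] shift after turn mm [-2.4 -0.8 70.1] before [-2.4 -0.8 70.1]
```

```bash
python3 -m handwheel '[[0.045,-0.002,-0.001,0.02,0,0,0],[0.045,0,0,0.025,0,0,0],[0.045,0,0,0.015,0,0,0],[0.045,0,0,0.01,0,0,0],[0.045,0,0,0,0,0,0],[0.0,0,0,0,0,0,0],[0.0,0,0,0,0,0,0],[0.0,0,0,0,0,0,0],[0.0,0,0,-0.03,0,0,0],[0.0,0,0,-0.03,0,0,0],[0.0,0,0,0,0,0,0]]'
python3 - <<'E'
from h import *
togo(.4865,-.267,-.019,84.4)
E
```

```text
time: 11.6
position: [0.4667, -0.1175, 0.0396]
tool_rot: [0.001, 3.136, 0.001]
ft_force: [0.8, 0.6, -0.7]
grip_width: 0.298
grip_force: 20.0
t 11.6 pos [ 0.4667 -0.1175  0.0396] yawY 89.97 turn z 5.57 (q7 1.83) tilt [ 0.02  0.3  -0.  ] shift after turn mm [ -34.  -146.9   58.6] before [ -19.6 -149.5   58.6]
```

```bash
python3 -m handwheel '[[0.0,0,0,0,0,0,5.6],[0.0,-0.01,-0.049,0,0,0,0],[0.0,-0.012,-0.049,0,0,0,0],[0.0,-0.012,-0.049,0,0,0,0],[0.0,0,0,0.025,0,0,0],[0.0,0,0,0.02,0,0,0],[0.0,0,0,0.012,0,0,0],[0.0,0,0,0,0,0,0],[0.045,0,0,0,0,0,0],[0.045,0,0,0,0,0,0],[0.045,0,0,0,0,0,0]]'
python3 - <<'E'
from h import *
togo(.514,.33,.12,72.8)
E
```

```text
time: 12.98
position: [0.4841, -0.2668, -0.0195]
tool_rot: [0.154, 3.137, 0.0]
ft_force: [0.2, -0.1, -0.9]
grip_width: 0.497
grip_force: 0.0
t 12.97 pos [ 0.4841 -0.2668 -0.0195] yawY 84.38 turn z 11.58 (q7 2.16) tilt [ 0.01  0.03 -0.  ] shift after turn mm [ 147.9  579.  -139.4] before [  28.7  596.9 -139.4]
```

```bash
python3 -m handwheel '[[0.045,0,0,-0.05,0,0,0],[0.045,0,0,-0.055,0,0,0],[0.045,0,0.02,-0.055,0,0,0],[0.05,0.008,0.06,-0.03,0,0,0],[0.05,0.008,0.06,-0.03,0,0,0],[0.05,0.008,0.06,0,0,0,0],[0.05,0.008,0.06,0,0,0,0],[0.05,0.008,0.06,0,0,0,0],[0.05,0.006,0.05,0,0,0,5],[0.05,0,0,0,0,0,5]]'
python3 - <<'E'
from h import *
save('wrist','w5')
rect('w5',(.521,.088),.07,.036,.052)
rect('w5',(.521,.088),.03,.02,.035)
rect('w5',(.514,.389),.075,.016,.03);rect('w5',(.514,.389),.04,.045,.065)
rect('w5',(.4865,-.267),.03,.02,.035)
togo(.514,.389,.12,72.8)
im=cv2.imread('pics/w5.png');cv2.imwrite('pics/w5c.png',im[60:330])
E
```

```text
time: 14.22
position: [0.4739, 0.1018, 0.1958]
tool_rot: [-0.419, -3.113, -0.002]
ft_force: [0.4, -0.5, 0.2]
grip_width: 0.575
grip_force: 0.0
w5 n 1055 cen 521.2 87.6 size 91.6 50.7 long side dir 77.3 zmed 0.0436
w5 n 650 cen 521.4 86.7 size 32.6 25.9 long side dir -13.4 zmed 0.031
w5 n 5344 cen 513.9 390.0 size 107.1 63.2 long side dir 72.6 zmed 0.0224
w5 n 335 cen 513.6 390.2 size 16.9 14.0 long side dir 74.3 zmed 0.0555
w5 n 59 cen 468.7 -270.3 size 17.5 4.1 long side dir -79.8 zmed 0.028
t 14.28 pos [0.4743 0.099  0.1958] yawY 74.32 turn z 1.52 (q7 1.02) tilt [ 0.  0. -0.] shift after turn mm [ 47.9 288.7  75.8] before [ 40.2 289.9  75.8]
```

View pics/w5c.png

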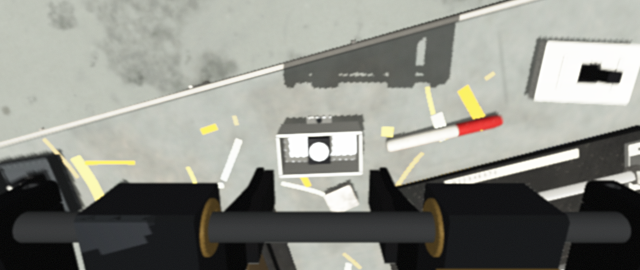

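Wrist view: the pass housing sits centred in the case at (319,211 in the full image), with the marker to the right and the lids at (590,130) undisturbed. Next I go to the post.

```bash
python3 -m handwheel '[[0.05,0.009,0.058,0,0,0,1.5],[0.05,0.009,0.058,0,0,0,0],[0.05,0.01,0.058,0,0,0,0],[0.05,0.01,0.058,0.03,0,0,0],[0.05,0.01,0.057,0.04,0,0,0],[0.05,0,0,0.02,0,0,0],[0.05,0,0,0,0,0,0],[0.05,0,0,0,0,0,0]]'
python3 - <<'E'
from h import *
save('wrist','w6')
rect('w6',(.514,.389),.075,.016,.03);rect('w6',(.514,.389),.04,.045,.065)
togo(.5138,.3897,.0,72.7)
E
```

```text
time: 15.28
position: [0.5129, 0.376, 0.1135]
tool_rot: [0.472, 3.104, 0.001]
ft_force: [0.2, -0.4, 0.2]
grip_width: 0.576
grip_force: 0.0
w6 n 8055 cen 513.9 390.3 size 105.0 63.3 long side dir 72.8 zmed 0.0225
w6 n 363 cen 513.6 390.5 size 14.0 13.3 long side dir -16.6 zmed 0.0563
t 15.32 pos [0.513  0.3764 0.114 ] yawY 72.72 turn z 0.02 (q7 0.64) tilt [ 0.12  0.12 -0.  ] shift after turn mm [  3.5  12.7 114. ] before [  3.5  12.7 114. ]
```

```bash
python3 -m handwheel '[[0.05,0.0025,0.0133,0.03,0,0,0],[0.05,0,0,0.04,0,0,0],[0.05,0,0,0.03,0,0,0],[0.05,0,0,0.013,0,0,0],[0.05,0,0,0,0,0,0],[0.0,0,0,0,0,0,0],[0.0,0,0,0,0,0,0],[0.0,0,0,0,0,0,0],[0.0,0,0,0,0,0,0],[0.0,0,0,0,0,0,0]]' 50
python3 - <<'E'
from h import *
togo(.5138,.3902,.1,72.7)
E
```

```text
time: 16.58
position: [0.5129, 0.3911, -0.0008]
tool_rot: [0.468, 3.106, 0.0]
ft_force: [-0.7, -1.5, 1.0]
grip_width: 0.157
grip_force: 50.0
t 16.57 pos [ 0.5129  0.3911 -0.0008] yawY 72.86 turn z 0.16 (q7 0.64) tilt [ 0.  0. -0.] shift after turn mm [  -1.1   -0.6 -100.8] before [  -1.1   -0.6 -100.8]
```

```bash
python3 -m handwheel '[[0.0,0,0,-0.01,0,0,0],[0.0,0,0,-0.02,0,0,0],[0.0,0,0,-0.03,0,0,0],[0.0,0,0,-0.025,0,0,0],[0.0,0,0,0,0,0,0]]'
python3 - <<'E'
from h import *
save('wrist','w7')
rect('w7',(.514,.389),.075,.09,.12);rect('w7',(.514,.389),.04,.125,.16)
togo(.5212-.001,.0876,.08,77.25)
E
```

```text
time: 17.2
position: [0.5148, 0.3926, 0.0876]
tool_rot: [0.468, 3.102, 0.008]
ft_force: [0.2, 0.5, -2.8]
grip_width: 0.157
grip_force: 50.0
w7 n 11274 cen 502.5 395.7 size 105.2 37.2 long side dir 72.9 zmed 0.1108
w7 n 2361 cen 508.5 394.1 size 34.7 11.9 long side dir 73.1 zmed 0.1425
t 17.25 pos [0.5136 0.3917 0.0855] yawY 72.86 turn z -4.39 (q7 0.63) tilt [ 0.14  0.08 -0.  ] shift after turn mm [ -73.6 -295.1    4.9] before [ -95.9 -288.6    4.9]
```

```bash
python3 -m handwheel '[[0.0,0,0,0,0,0,-4.4],[0.0,-0.006,-0.02,0,0,0,0],[0.0,-0.01,-0.04,0,0,0,0],[0.0,-0.01,-0.04,0,0,0,0],[0.0,-0.01,-0.04,0,0,0,0],[0.0,-0.01,-0.04,0,0,0,0],[0.0,-0.01,-0.04,0,0,0,0],[0.0,-0.01,-0.04,0,0,0,0],[0.0,-0.008,-0.035,0,0,0,0],[0.0,0,0,0,0,0,0],[0.0,0,0,0,0,0,0]]'
python3 - <<'E'
from h import *
save('wrist','w8');save('side','s3');save('top','t3')
rect('w8',(.52,.088),.075,.08,.12)
rect('s3',(.52,.088),.075,.09,.12);rect('t3',(.52,.088),.075,.09,.12)
rect('s3',(.52,.088),.04,.125,.16);rect('t3',(.52,.088),.04,.125,.16)
togo(.5202,.0876,.04,77.25)
im=np.hstack([cv2.resize(cv2.imread('pics/s3.png')[170:280,240:420],(500,306)),cv2.resize(cv2.imread('pics/w8.png')[60:330,170:490],(300,306))])
cv2.imwrite('pics/c3.png',im)
E
```

```text
time: 18.62
position: [0.5192, 0.0864, 0.0835]
tool_rot: [-0.352, -3.121, -0.0]
ft_force: [-0.2, 0.5, -4.0]
grip_width: 0.154
grip_force: 50.0
w8 n 11419 cen 506.4 87.4 size 105.2 36.7 long side dir 77.2 zmed 0.1068
s3 n 499 cen 516.0 68.6 size 74.3 62.6 long side dir 76.7 zmed 0.1068
t3 n 9 cen 529.0 135.0 size 17.0 3.3 long side dir 1.2 zmed 0.106
s3 n 9 cen 515.2 73.2 size 20.3 4.5 long side dir -4.2 zmed 0.1269
t3 (0.52, 0.088) few 0
t 18.77 pos [0.5196 0.088  0.0837] yawY 77.33 turn z 0.08 (q7 1.18) tilt [ 0.01 -0.03  0.  ] shift after turn mm [-0.7 -0.3 43.7] before [-0.7 -0.3 43.7]
```

View pics/c3.png

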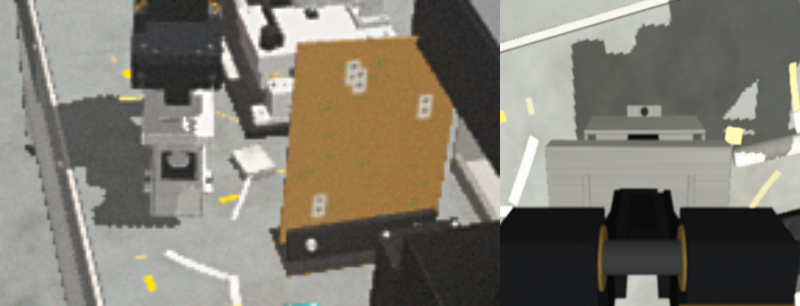

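```bash
python3 -m handwheel '[[0.0,-0.0005,0,0.012,0,0,0],[0.0,0,0,0.013,0,0,0],[0.0,0,0,0.009,0,0,0],[0.0,0,0,0,0,0,0],[0.0,0,0,0,0,0,0],[0.0,0,0,0,0,0,0]]'
python3 - <<'E'
from h import *
togo(.5202,.0876,.0355,77.25)
E
```

```text
time: 19.52
position: [0.521, 0.0871, 0.0505]
tool_rot: [0.349, 3.121, 0.001]
ft_force: [0.1, 0.5, -4.2]
grip_width: 0.158
grip_force: 50.0
t 19.52 pos [0.521  0.0871 0.0505] yawY 77.26 turn z 0.01 (q7 1.19) tilt [ 0.03  0.05 -0.  ] shift after turn mm [ 0.9  0.3 15. ] before [ 0.9  0.3 15. ]
```

```bash
python3 -m handwheel '[[0.0,0.0003,0,0.003,0,0,0],[0.0,0,0,0.003,0,0,0],[0.0,0,0,0.003,0,0,0],[0.0,0,0,0.002,0,0,0],[0.0,0,0,0,0,0,0]]'
python3 -m handwheel '[[0.0,0,0,0.002,0,0,0],[0.0,0,0,0.0015,0,0,0],[0.0,0,0,0,0,0,0]]'
python3 - <<'E'
from h import *
save('wrist','w9');save('side','s4')
rect('w9',(.52,.088),.075,.05,.07);rect('s4',(.52,.088),.075,.05,.07)
togo(.5202,.0876,.0355,77.25)
E
```

```text
time: 20.15
position: [0.52, 0.087, 0.0387]
tool_rot: [-0.349, -3.122, 0.0]
ft_force: [-0.6, -0.5, -4.0]
grip_width: 0.16
grip_force: 50.0
time: 20.52
position: [0.5201, 0.0871, 0.0353]
tool_rot: [-0.348, -3.122, 0.0]
ft_force: [-0.2, -0.4, -4.6]
grip_width: 0.154
grip_force: 50.0
w9 n 11017 cen 507.3 87.8 size 105.4 36.9 long side dir 77.4 zmed 0.0586
s4 n 416 cen 515.9 62.6 size 63.0 62.8 long side dir 76.3 zmed 0.0587
t 20.62 pos [0.5203 0.0871 0.0355] yawY 77.26 turn z 0.01 (q7 1.19) tilt [ 0.    0.01 -0.  ] shift after turn mm [ 0.2  0.5 -0. ] before [ 0.2  0.5 -0. ]
```

```bash
python3 -m handwheel '[[0.0,0,0,0.001,0,0,0],[0.0,0,0,0.001,0,0,0],[0.0,0,0,0,0,0,0]]'
```

```text
time: 21.0
position: [0.5204, 0.0871, 0.0351]
tool_rot: [0.349, 3.122, 0.001]
ft_force: [-4.7, -0.6, 8.4]
grip_width: 0.158
grip_force: 50.0
```

```bash
python3 -m handwheel '[[0.0,0,0,0.0005,0,0,0],[0.0,0,0,0,0,0,0]]'
```

```text
time: 21.25
position: [0.5204, 0.0871, 0.0351]
tool_rot: [0.349, 3.122, 0.001]
ft_force: [-5.2, -0.5, 11.7]
grip_width: 0.157
grip_force: 50.0
```

```bash
python3 -m handwheel '[[0.05,0,0,0,0,0,0],[0.05,0,0,0,0,0,0],[0.05,0,0,0,0,0,0],[0.05,0,0,-0.02,0,0,0],[0.05,0,0,-0.04,0,0,0],[0.087,0,0,-0.04,0,0,0],[0.087,0,0,0,0,0,10],[0.087,0,0,0,0,0,10],[0.087,0,0,0,0,0,10]]'
python3 - <<'E'
from h import *
save('wrist','w10');save('side','s5')
for f in('w10','s5'):
    rect(f,(.52,.088),.075,.05,.07);rect(f,(.52,.088),.04,.08,.105)
togo(.521,.0876,.1,-12.8)
E
```

```text
time: 22.38
position: [0.5203, 0.0871, 0.133]
tool_rot: [1.153, 2.922, 0.0]
ft_force: [-0.4, 0.6, -0.4]
grip_width: 0.933
grip_force: 0.0
w10 n 8804 cen 520.9 84.8 size 105.2 63.3 long side dir 77.1 zmed 0.0585
w10 n 438 cen 521.4 86.9 size 14.2 14.2 long side dir -12.9 zmed 0.0921
s5 n 651 cen 521.4 86.0 size 111.9 61.8 long side dir 78.8 zmed 0.0586
s5 n 33 cen 520.9 84.8 size 14.3 10.3 long side dir 78.0 zmed 0.091
t 22.48 pos [0.5202 0.0871 0.1328] yawY 47.25 turn z 60.05 (q7 0.64) tilt [ 0.  0. -0.] shift after turn mm [ 0.7  0.7 32.8] before [-0.2  0.9 32.8]
```

```bash
python3 - <<'E'
from h import *
Rc=np.array([[.001,-.958,-.288],[1,.001,0],[0,-.288,.958]]);tc=np.array([.07935,-.0001,-.19087])
for f in('w2','w10','w6'):
    z=np.load(f+'.npz');d=z['d'];v,u=np.mgrid[:400,:640]
    p=np.stack([u,v,np.ones_like(u)],-1)@np.linalg.inv(z['K']).T*d[...,None]
    q=p@Rc.T+tc; k=q[(d>0)&(d<.22)&(q[...,2]<-.02)]
    print(f,'min opt depth',k.shape)
    for y0,y1 in((0,.02),(.02,.045),(.045,.07),(.07,.1),(.1,.13)):
        b=k[(abs(k[:,1])>=y0)&(abs(k[:,1])<y1)]
        if len(b): i=np.argsort(b[:,2])[-1]; print('  |y|',y0,y1,'zmax',b[i].round(4), 'p99',np.percentile(b[:,2],98).round(3))
E
python3 -m handwheel '[[0.087,0,0,0,0,0,10],[0.087,0,0,0,0,0,10],[0.087,0,0,0,0,0,10],[0.087,0,0,0,0,0,10],[0.087,0,0,0,0,0,10],[0.087,0,0,0,0,0,10],[0.087,0,0,0,0,0,0]]' 30
python3 - <<'E'
from h import *
save('wrist','w11')
rect('w11',(.52,.088),.075,.05,.07);rect('w11',(.52,.088),.04,.08,.105)
togo(.521,.085,.04,-12.8)
E
```

```text
w2 min opt depth (90156, 3)
  |y| 0 0.02 zmax [ 0.0322  0.0026 -0.11  ] p99 -0.113
  |y| 0.02 0.045 zmax [ 0.0092  0.0329 -0.0277] p99 -0.041
  |y| 0.045 0.07 zmax [ 0.0372  0.0565 -0.1022] p99 -0.106
  |y| 0.07 0.1 zmax [ 0.0284  0.0811 -0.098 ] p99 -0.1
w10 min opt depth (86635, 3)
  |y| 0 0.02 zmax [ 0.0324  0.0031 -0.1103] p99 -0.113
  |y| 0.02 0.045 zmax [-0.0025  0.0411 -0.0276] p99 -0.039
  |y| 0.045 0.07 zmax [ 0.011   0.0485 -0.028 ] p99 -0.062
  |y| 0.07 0.1 zmax [ 0.0361  0.0801 -0.0986] p99 -0.101
w6 min opt depth (90335, 3)
  |y| 0 0.02 zmax [ 0.0322 -0.0002 -0.1099] p99 -0.113
  |y| 0.02 0.045 zmax [ 0.0109 -0.0311 -0.0279] p99 -0.043
  |y| 0.045 0.07 zmax [ 0.0372 -0.05   -0.1026] p99 -0.107
  |y| 0.07 0.1 zmax [ 0.0283  0.0812 -0.0978] p99 -0.1
time: 23.35
position: [0.5202, 0.0871, 0.1328]
tool_rot: [2.45, 1.967, -0.0]
ft_force: [-0.5, -0.4, -0.1]
grip_width: 1.003
grip_force: 0.0
w11 n 8830 cen 521.1 84.6 size 105.5 63.1 long side dir 77.3 zmed 0.0585
w11 n 416 cen 522.1 86.9 size 14.0 13.6 long side dir 78.1 zmed 0.0921
t 23.4 pos [0.5202 0.087  0.1328] yawY -12.42 turn z 0.38 (q7 -0.40) tilt [-0.    0.01  0.  ] shift after turn mm [-1.8  1.3 92.8] before [-1.8  1.2 92.8]
```

```bash
python3 - <<'E'
from h import *
for f in('w5','top1','side1'):
    rect(f,(.585,.07),.025,.005,.04)
E
python3 -m handwheel '[[0.087,-0.002,0.0013,0.03,0,0,0.4],[0.087,0,0,0.03,0,0,0],[0.087,0,0,0,0,0,0]]'
python3 - <<'E'
from h import *
togo(.521,.0848,.006,-12.7)
E
```

```text
w5 n 238 cen 594.9 85.8 size 22.7 22.1 long side dir 9.7 zmed 0.0122
top1 n 29 cen 594.9 86.3 size 21.6 17.9 long side dir 1.8 zmed 0.0128
side1 n 56 cen 595.1 79.7 size 28.8 26.0 long side dir -88.1 zmed 0.0112
time: 23.78
position: [0.5189, 0.0843, 0.0709]
tool_rot: [-2.456, -1.956, 0.008]
ft_force: [0.5, -0.2, -0.0]
grip_width: 0.998
grip_force: 0.0
t 23.77 pos [0.5189 0.0843 0.0709] yawY -12.94 turn z -0.24 (q7 -0.38) tilt [-0.25  0.15  0.  ] shift after turn mm [ 1.2  2.2 64.9] before [ 1.2  2.2 64.9]
```

```bash
python3 -m handwheel '[[0.087,0.0005,0.0015,0.03,0,0,0],[0.087,0,0,0.025,0,0,0],[0.087,0,0,0.01,0,0,0],[0.087,0,0,0,0,0,0],[0.087,0,0,0,0,0,0]]'
python3 - <<'E'
from h import *
togo(.521,.0848,.006,-12.7)
E
```

```text
time: 24.4
position: [0.5238, 0.0852, 0.0093]
tool_rot: [2.46, 1.953, 0.003]
ft_force: [0.5, -0.5, -0.2]
grip_width: 1.003
grip_force: 0.0
t 24.4 pos [0.5238 0.0852 0.0093] yawY -13.11 turn z -0.41 (q7 -0.34) tilt [ 0.11 -0.07  0.  ] shift after turn mm [-1.  -2.6  3.3] before [-1.  -2.6  3.3]
```

```bash
python3 -m handwheel '[[0.087,0,0,0.001,0,0,0],[0.087,0,0,0,0,0,0]]'
python3 - <<'E'
from h import *
togo(.521,.0848,.006,-12.7)
E
```

```text
time: 24.65
position: [0.5229, 0.0851, 0.0075]
tool_rot: [2.461, 1.953, 0.001]
ft_force: [-0.1, 0.3, -0.0]
grip_width: 0.997
grip_force: 0.0
t 24.65 pos [0.5229 0.0851 0.0075] yawY -13.13 turn z -0.43 (q7 -0.34) tilt [ 0.04 -0.04  0.  ] shift after turn mm [-0.7 -1.8  1.5] before [-0.7 -1.8  1.5]
```

```bash
python3 -m handwheel '[[0.087,-0.0005,-0.0014,0.001,0,0,0.3],[0.087,0,0,0,0,0,0],[0.05,0,0,0,0,0,0],[0.05,0,0,0,0,0,0],[0.05,0,0,0,0,0,0],[0.05,0,0,0,0,0,0],[0.05,0,0,0,0,0,0]]' 30
python3 - <<'E'
from h import *
togo(.521,.0848,.006,-12.7)
print(ctrl.get_state()['torque'])
E
```

```text
time: 25.52
position: [0.5211, 0.0848, 0.0059]
tool_rot: [-2.466, -1.946, -0.0]
ft_force: [0.1, 0.4, 0.1]
grip_width: 0.721
grip_force: 30.0
t 25.52 pos [0.5211 0.0848 0.0059] yawY -13.44 turn z -0.74 (q7 -0.35) tilt [ 0.   -0.01  0.  ] shift after turn mm [-0.  -0.1 -0.1] before [-0.  -0.1 -0.1]
[-0.07928305  0.08936791 -0.05061864]
```

```bash
python3 -m handwheel '[[0.05,0,0,-0.003,0,0,0],[0.05,0,0,-0.004,0,0,0],[0.05,0,0,-0.005,0,0,0],[0.05,0,0,-0.006,0,0,0],[0.05,0,0,-0.006,0,0,0],[0.05,0,0,-0.006,0,0,0],[0.05,0,0,0,0,0,0]]'
python3 - <<'E'
from h import *
save('side','s6');save('wrist','w12')
togo(.521,.0848,.126,-12.8)
rect('s6',(.52,.088),.075,.078,.1)
im=np.hstack([cv2.resize(cv2.imread('pics/s6.png')[170:280,240:420],(500,306)),cv2.resize(cv2.imread('pics/w12.png')[60:330,170:490],(300,306))])
cv2.imwrite('pics/c4.png',im)
E
```

```text
time: 26.4
position: [0.5216, 0.0849, 0.0366]
tool_rot: [2.466, 1.946, 0.002]
ft_force: [0.5, 0.4, -0.6]
grip_width: 0.718
grip_force: 30.0
t 26.5 pos [0.5211 0.0848 0.036 ] yawY -13.44 turn z -0.64 (q7 -0.37) tilt [ 0.   -0.01  0.  ] shift after turn mm [ -0.   -0.1 -90. ] before [ -0.   -0.1 -90. ]
s6 n 695 cen 520.0 80.4 size 98.8 81.2 long side dir 75.4 zmed 0.0894
```

View pics/c4.png

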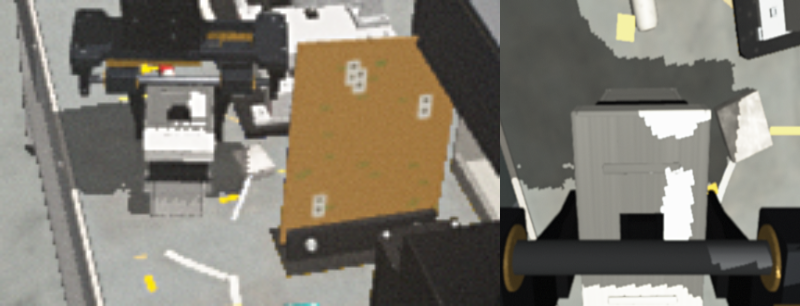

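The outer lid is rising level at left (180,130), and the black inner lid stays seated on the case at (180,170). Next is the rest of the lift.

```bash
python3 -m handwheel '[[0.05,0,0,-0.008,0,0,0],[0.05,0,0,-0.012,0,0,0],[0.05,0,0,-0.015,0,0,0],[0.05,0,0,-0.015,0,0,0],[0.05,0,0,-0.015,0,0,0],[0.05,0,0,-0.015,0,0,0],[0.05,0,0,-0.012,0,0,0],[0.05,0,0,-0.006,0,0,0],[0.05,0,0,-0.002,0,0,0],[0.05,0,0,0,0,0,0],[0.05,0,0,0,0,0,0],[0.05,0,0,0,0,0,0]]'
python3 - <<'E'
from h import *
save('side','s7');save('top','t7')
togo(.521,.0848,.136,-12.8)
for f in('s7','t7'):
    for n,c,r,a,b in(('outer',(.521,.086),.075,.165,.205),('inner plate',(.521,.087),.075,.045,.06),('post',(.521,.087),.03,.075,.1),('reject',(.4865,-.267),.035,.022,.036)):
        print(n);rect(f,c,r,a,b)
im,P,ok=cloud('s7'); q=P[ok&(np.hypot(P[...,0]-.521,P[...,1]-.086)<.075)&(P[...,2]>.17)&(P[...,2]<.2)]
q=q[abs(q[:,2]-np.median(q[:,2]))<.004]
print('plane tilt deg',np.degrees(np.linalg.lstsq(np.c_[q[:,:2],np.ones(len(q))],q[:,2],rcond=None)[0][:2]).round(2),'n',len(q),'top z',np.median(q[:,2]))
cv2.imwrite('pics/c5.png',cv2.resize(cv2.imread('pics/s7.png')[130:380,220:440],(660,600)))
E
```

```text
time: 28.0
position: [0.5209, 0.0847, 0.1356]
tool_rot: [-2.466, -1.946, 0.001]
ft_force: [-0.2, -0.4, -2.2]
grip_width: 0.718
grip_force: 30.0
t 28.1 pos [0.521  0.0847 0.1357] yawY -13.44 turn z -0.64 (q7 -0.41) tilt [-0.01  0.01  0.  ] shift after turn mm [ 0.1 -0.  -0.3] before [ 0.1 -0.  -0.3]
outer
s7 n 836 cen 520.1 85.0 size 111.2 86.3 long side dir 75.5 zmed 0.1882
inner plate
s7 n 468 cen 521.2 86.1 size 98.7 53.0 long side dir 76.8 zmed 0.0545
post
s7 n 39 cen 521.3 86.6 size 17.4 10.4 long side dir 77.9 zmed 0.0886
reject
s7 n 204 cen 484.3 -266.0 size 31.6 28.0 long side dir -5.2 zmed 0.0297
outer
t7 n 48 cen 521.6 133.5 size 43.8 12.5 long side dir 1.4 zmed 0.1871
inner plate
t7 (0.521, 0.087) few 1
post
t7 (0.521, 0.087) few 0
reject
t7 n 73 cen 484.0 -265.0 size 31.4 26.2 long side dir 1.3 zmed 0.0286
plane tilt deg [0.01 0.32] n 687 top z 0.18827464872465025
```

View pics/c5.png

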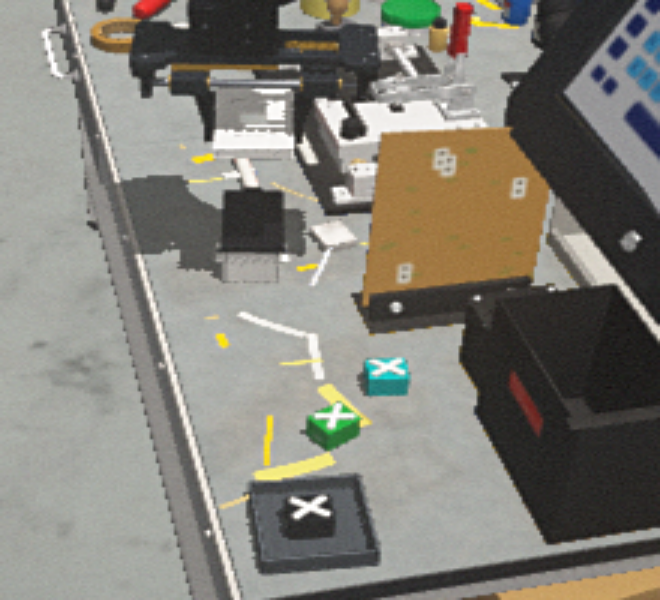

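The outer lid is held level, with its edge at about 0.175 m against the post top at 0.092 m. The inner lid is seated (plate top 54 mm), and the cross-tag housing is in the tray at (310,515). Handing in.

```bash
python3 -c "
from bench import ctrl
print(ctrl.close_job())"
```

```text
the job is handed in; nothing more can be done
None
```

The job is handed in after about 28 s of robot time: the round-tag housing is in the case, the cross-tag housing is in the tray, the inner lid is seated, and the outer lid is held level about 8 cm above the post.

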